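Close up the two vacuum flasks

TASK

The two vacuum flasks on the desk stand open and their rinsed parts are drying mouth down on the cork mat. Close the yellow flask with its black stopper, then the white inner cup upside down over that, then the yellow cup over the white one; close the green flask with its grey stopper and then the green cup. Set every part fully home without dropping any, keep both flasks standing upright, and leave the mug, the book and the pen pot where they are.

Things in the scene. Friction and masses are not known exactly. Their poses are not given: they have to be found in the camera images.
- yellow_flask_mouth (a point): Yellow vacuum flask, loose (about 0.3 to 0.8 kg), standing on the desk: body 74 mm in diameter, flat shoulder ledge 150 mm above its foot, above it a steel neck 44 mm in outside diameter and 20 mm high with a round bore 35 mm in diameter (45 mm deep). The point is the centre of the neck's rim, 170 mm above the desk; z up along the flask's axis. The cap of its stopper rests on this rim; its cups rest on the shoulder, 20 mm below the rim. Complete it is 202 mm tall.
- green_flask_mouth (a point): Green vacuum flask, loose (about 0.3 to 0.8 kg), standing on the desk: body 62 mm in diameter, flat shoulder ledge 125 mm above its foot, above it a steel neck 38 mm in outside diameter and 18 mm high with a round bore 29 mm in diameter (45 mm deep). The point is the centre of the neck's rim, 143 mm above the desk; z up along the flask's axis. The cap of its stopper rests on this rim; its cup rests on the shoulder, 18 mm below the rim. Complete it is 169 mm tall.
- black_stopper_center (a point): Stopper of the yellow flask, standing plug down on the cork mat (4 mm thick, lying on the desk): a plug 31 mm in diameter and 18 mm long (grey, its lower end tapered to 23 mm) under a black ribbed cap 40 mm in diameter and 18 mm high with a yellow button on top. The point is on the axis half-way up, 18 mm above its lower end, level with the underside of the cap; z up.
- grey_stopper_center (a point): Stopper of the green flask, standing plug down on the cork mat (4 mm thick, lying on the desk): a plug 25 mm in diameter and 16 mm long (its lower end tapered to 17 mm) under a grey ribbed cap 36 mm in diameter and 16 mm high with a green button on top. The point is on the axis half-way up, 16 mm above its lower end, level with the underside of the cap; z up.
- white_cup_center (a point): White inner cup of the yellow flask. Outside diameter 57 mm, height 46 mm, wall 2.5 mm, closed top 3 mm thick with a bevelled edge, inside diameter 52 mm, inside height 43 mm; stands mouth down on the cork mat (4 mm thick, lying on the desk). The point is at its centre, half-way up; z up when mouth down.
- yellow_cup_center (a point): Yellow outer cup of the yellow flask; goes over the white cup. Outside diameter 68 mm, height 52 mm, wall 2.5 mm, closed top 3 mm thick with a bevelled edge, inside diameter 63 mm, inside height 49 mm; stands mouth down on the cork mat (4 mm thick, lying on the desk). The point is at its centre, half-way up; z up when mouth down.
- green_cup_center (a point): Green cup of the green flask. Outside diameter 52 mm, height 44 mm, wall 2.5 mm, closed top 3 mm thick with a bevelled edge, inside diameter 47 mm, inside height 41 mm; stands mouth down on the cork mat (4 mm thick, lying on the desk). The point is at its centre, half-way up; z up when mouth down.
- mug: Bystander: blue mug, 80 mm in diameter, 92 mm tall, on the desk beyond the work; the point is the centre of its underside.
- book: Bystander: red book lying flat, 115 by 180 by 32 mm; the point is the centre of its underside.
- pen_pot: Bystander: steel pen pot with pens, 76 mm in diameter, 145 mm tall with the pens; the point is the centre of its underside.
There are look-alikes about, which are no part of the job. Of the things shaped like the part that bears yellow_cup_center, the yellow one is meant.

How it is judged (in metres and radians):
At the end, for the whole second after the job is handed in: Each stopper in its own flask's neck (6 mm off axis at most), white cup (8 mm), yellow cup over it (10 mm) and green cup (8 mm) down on their flask's shoulder; all within 5 mm of seated height, upright within 0.12 rad (flasks 0.08), released and at rest (horizontal distance between black_stopper_center and yellow_flask_mouth below 0.006 m and z of black_stopper_center in the frame of yellow_flask_mouth between -0.006 and 0.005 m and angle between each of black_stopper_center, white_cup_center, yellow_cup_center, grey_stopper_center, green_cup_center's own z axis and vertical below 0.12 rad and linear speed of each of black_stopper, white_cup, yellow_cup, grey_stopper, green_cup, yellow_flask, green_flask below 0.02 m/s and horizontal distance between white_cup_center and yellow_flask_mouth below 0.008 m and z of white_cup_center in the frame of yellow_flask_mouth between -0.003 and 0.008 m and horizontal distance between yellow_cup_center and yellow_flask_mouth below 0.01 m and z of yellow_cup_center in the frame of yellow_flask_mouth between 0 and 0.011 m and horizontal distance between grey_stopper_center and green_flask_mouth below 0.006 m and z of grey_stopper_center in the frame of green_flask_mouth between -0.006 and 0.005 m and horizontal distance between green_cup_center and green_flask_mouth below 0.008 m and z of green_cup_center in the frame of green_flask_mouth between -0.002 and 0.009 m and angle between each of yellow_flask_mouth, green_flask_mouth's own z axis and vertical below 0.08 rad); the robot touches nothing.
It fails at once if the white or yellow cup is put on the yellow flask before the parts that belong under it ((horizontal distance between white_cup_center and yellow_flask_mouth below 0.008 m and z of white_cup_center in the frame of yellow_flask_mouth between -0.003 and 0.011 m and not (horizontal distance between black_stopper_center and yellow_flask_mouth below 0.012 m and z of black_stopper_center in the frame of yellow_flask_mouth between -0.006 and 0.012 m)) or (horizontal distance between yellow_cup_center and yellow_flask_mouth below 0.01 m and z of yellow_cup_center in the frame of yellow_flask_mouth between 0 and 0.014 m and not (horizontal distance between white_cup_center and yellow_flask_mouth below 0.014 m and z of white_cup_center in the frame of yellow_flask_mouth between -0.003 and 0.015 m)) or (horizontal distance between yellow_cup_center and yellow_flask_mouth below 0.01 m and z of yellow_cup_center in the frame of yellow_flask_mouth between 0 and 0.014 m and not (horizontal distance between black_stopper_center and yellow_flask_mouth below 0.012 m and z of black_stopper_center in the frame of yellow_flask_mouth between -0.006 and 0.012 m))).
It fails at once if the green cup is put on the green flask before its stopper (horizontal distance between green_cup_center and green_flask_mouth below 0.008 m and z of green_cup_center in the frame of green_flask_mouth between -0.002 and 0.012 m and not (horizontal distance between grey_stopper_center and green_flask_mouth below 0.012 m and z of grey_stopper_center in the frame of green_flask_mouth between -0.006 and 0.012 m)).
It fails at once if a part is dropped (falls freely by more than about 30 mm) ((linear speed of black_stopper above 0.8 m/s and contact force between black_stopper and the fingers below 0.05 N) or (linear speed of white_cup above 0.8 m/s and contact force between white_cup and the fingers below 0.05 N) or (linear speed of yellow_cup above 0.8 m/s and contact force between yellow_cup and the fingers below 0.05 N) or (linear speed of grey_stopper above 0.8 m/s and contact force between grey_stopper and the fingers below 0.05 N) or (linear speed of green_cup above 0.8 m/s and contact force between green_cup and the fingers below 0.05 N)).
It fails at once if a flask is tipped (angle between any of yellow_flask_mouth, green_flask_mouth's own z axis and vertical above 0.35 rad).
It fails at once if the mug, book or pen pot is moved by more than 20 mm (distance of any of mug, book, pen_pot from where it was at the start of the episode above 0.02 m).
It also fails if it takes over 125 s, if anything falls off the work surface, if the arm or the gripper's body presses on something with over 40 N, if the wrist force passes 120 N, or if a joint passes its speed limit or range.

ROBOT

A 6-joint arm with a two-finger parallel gripper is mounted at the origin on the work surface. World frame = base frame: x ahead of the robot, y to its left, z up, the work surface at z = 0. Lengths are in m, angles in degrees, forces in N, time in s.
With the tool pointing down it reaches from about 0.35 to 0.875 m from the base axis. Payload 4.2 kg.
Tool frame: the origin (TCP) lies midway between the tips of the shut fingers; the grasp point (between the pads) lies 19 mm behind it; z points along the fingers, y is the line along which they close (so a half turn about z gives the same grasp; the last joint's range is limited). The gripper opens to 87 mm and grips with 3 to 60 N. Pads are 19 mm wide; open, the fingers measure 117 mm over their backs; the gripper's body (75 mm by 190 mm) begins 51 mm behind the grasp point.
Start: joints at [-57.204, 22.042, 0.453, 0, -68.411, -14.817], TCP at [0.193, -0.594, 0.223] pointing down, gripper open.
Joint ranges: [-179.83, 179.83], [-69.29, 118.12], [-61.27, 80.66], [-181.25, 117.63], [-171.15, -9.14], [-177.46, 177.46]. Speed limits (degrees/s): [159.86, 159.86, 180, 180, 180, 180].

INTERFACE

Orientations are given as a 3x3 rotation matrix whose columns are the frame's x, y, z axes.
In Python, from station import r, cams gives the robot as it stands.
- The arm moves only by the tool play_rows, never from a script. Its argument "commands" is text: rows parted by semicolons, each of 6 numbers parted by spaces: the shift along the world's x, y, z normalised to -1 to 1, where 1 is 30 mm, then the turn, a rotation vector about the world's x, y, z normalised to -1 to 1, where 1 is 0.15 rad. A call has 1 to 20 rows; each row shifts and turns the commanded pose from where the row before left it; what a row does not reach is not made up. A row lasts 1/10 s, in which the tool goes at most 50 mm and 8.59 degrees, less where a joint would pass 70% of its speed; a pose out of reach is approached as far as the arm can. A call with a number of a shift or a turn outside -1 to 1 is refused whole. A call with a gripper value outside its range is refused whole. "grip" is the finger opening in mm, from 0 to 87, set as the call begins (left out, the last holds). The fingers move at their own pace and stop on an object; the grip force is fixed at half the most. Time passes only in rows, so rows that do not move let the fingers close. It gives the time, the measured TCP pose, the force, the opening and the grip force at its end, in the units of the state.
- r.sense(): the state, without advancing time (a new reading comes with each control period).
- cams.capture(name): name is "scene" or "top" or "wrist"; returns (picture, depth): 420x560x3 uint8, blue, green, red; 420x560 float32, m along the optical axis (not along the pixel's ray), 0 where there is no reading.
- cams.camera_info(name): a dict with "mtx" (3x3 intrinsics, pixels), "R" (3x3) and "t" (3): a world point X has camera coordinates R X + t. Camera axes: x right, y down, z forward; pixel columns grow to the right and rows downward; lengths in m; the calibration is good to about 2 mm. The wrist camera is an equidistant fisheye: a pixel r from the principal point sees the ray r / f radians off the axis. A picture is of the moment at which its call begins: read the wrist's pose just before it. camera_info takes no time and is no camera call; for the wrist camera it gives the pose at the moment of the call.
- r.finish_job(): hands the job in; it is judged then, once.
The state is a dict: "time_s": time; "joints": joint angles; "joint_velocities": joint speeds; "effort": joint torques, N m; "tcp_pos": TCP position; "ee_rot": TCP orientation; "wrist_force": force on the tool from outside, world axes, zero at the start; "moment": the same for the moment, N m; "gripper_width": opening from 0.0 (shut) to 1.0 (fully open); "gripper_force": force on a finger pad.
Only numpy, scipy, OpenCV 4.12 (cv2) and the standard library are available. Lean on these libraries where they do the work, as an engineer would, in place of code of your own. Each camera call takes 0.05 s, during which the arm holds its last target. There are 200 camera calls.

## Working session

There is one attempt and no reset: what is moved stays moved. The work goes in short steps, Python scripts to look and compute and a tool call to move; the robot and the scene stay as the last step left them, time stands still between calls to the robot, and variables do not carry over. Pictures are saved under pics/ and viewed, at most 14 in all, crops included, and the job is handed in when it is done.

Besides the shell and the picture viewer there is one more tool, called after "Call:" as name(argument=value, ...), one argument or row to a line, values as JSON. play_rows: Moves the arm, as the interface text tells. Scaled input: -1 to 1 covers 30 mm each way for a shift and 0.15 rad each way for a turn. Its arguments: {"type":"object","properties":{"commands":{"type":"string"},"grip":{"type":"number"}},"required":["commands"]}

```bash
mkdir -p pics; ls
python3 - <<'E'
from station import r, cams
import cv2,numpy as np
s=r.sense();print(s['time_s'],s['tcp_pos'],s['ee_rot'],s['gripper_width'])
for n in("scene","top"):
    p,d=cams.capture(n);cv2.imwrite(f"pics/{n}0.png",p);np.save(f"{n}0.npy",d)
    i=cams.camera_info(n);print(n,i)
E
```

```text
pics
0.0 [ 0.19276468 -0.59390656  0.22145864] [[-9.51232343e-01 -3.08474411e-01 -7.53825071e-04]
 [-3.08475318e-01  9.51230206e-01  2.01835809e-03]
 [ 9.44493541e-05  2.15246392e-03 -9.99997679e-01]] 1.0000505314910713
scene {'mtx': array([[381.00182132,   0.        , 281.63011375],
       [  0.        , 381.00182132, 209.5675806 ],
       [  0.        ,   0.        ,   1.        ]]), 'R': array([[ 0.47727924,  0.87871269, -0.00827878],
       [ 0.73547014, -0.40459651, -0.54349364],
       [-0.48092433,  0.25330943, -0.83937246]]), 't': array([-0.25568204, -0.40305259,  1.39625579])}
top {'mtx': array([[379.49956345,   0.        , 278.83831048],
       [  0.        , 379.49956345, 213.43670596],
       [  0.        ,   0.        ,   1.        ]]), 'R': array([[ 0.02133516, -0.99966784,  0.01445747],
       [-0.99258009, -0.0229109 , -0.11941467],
       [ 0.11970624, -0.01180247, -0.9927392 ]]), 't': array([-0.06386076,  0.61918449,  1.19952601])}
```

View pics/scene0.png

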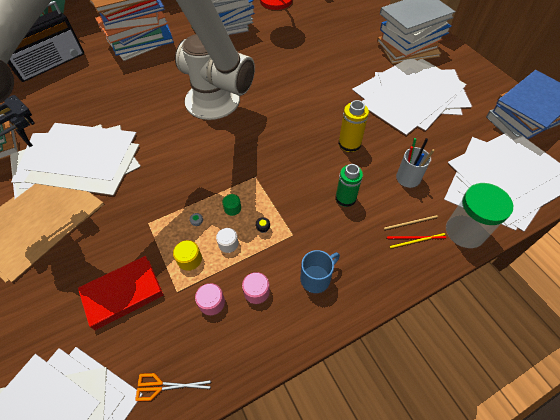

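View pics/top0.png

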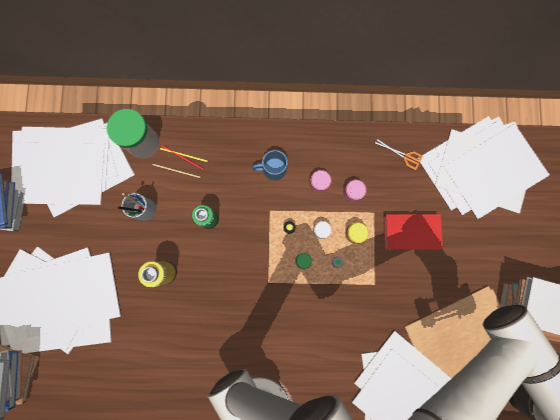

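The scene picture shows the yellow flask at (352,125) and the green flask at (348,185). On the mat are the yellow cup (187,255), white cup (227,240), green cup (232,204), grey stopper (196,218) and black stopper (263,224).

Candidates for the yellow cup are (187,255) yellow, (209,298) pink and (256,288) pink. The one at (187,255) fits, because it is yellow and stands on the mat. In the top view it is at (358,232).

```bash
cat > h.py <<'E'
import numpy as np,cv2
from station import r,cams
def cloud(n,d):
    i=cams.camera_info(n);K=i['mtx'];v,u=np.mgrid[:d.shape[0],:d.shape[1]]
    P=np.stack([(u-K[0,2])/K[0,0]*d,(v-K[1,2])/K[1,1]*d,d],-1)
    W=(P-i['t'])@i['R']; W[d<=0]=np.nan; return W
E
python3 - <<'E'
from h import *
from scipy.optimize import least_squares
pix={'yflask':((352,108),(151,273),.170,22),'gflask':((350,171),(203,215),.143,19),'black':((263,222),(290,227),.040,20),'grey':((196,217),(337,261),.036,18),'white':((227,234),(322,229),.050,28.5),'yellow':((187,248),(358,232),.056,34),'gcup':((232,200),(304,260),.048,26)}
W={n:cloud(n,np.load(n+'0.npy')) for n in('scene','top')}
for k,(a,b,h,rad) in pix.items():
    for n,(u,v) in(('scene',a),('top',b)):
        w=W[n][v-26:v+27,u-26:u+27].reshape(-1,3)
        # rough centre from clicked pixel ray at z=h
        i=cams.camera_info(n);ray=i['R'].T@np.linalg.solve(i['mtx'],[u,v,1]);c=-i['R'].T@i['t'];p=c+ray*(h-c[2])/ray[2]
        q=w[(abs(w[:,2]-h)<.006)&(np.hypot(*(w[:,:2]-p[:2]).T)<rad/1000+.015)]
        cc,rr=cv2.minEnclosingCircle((q[:,:2]*1000).astype(np.float32)) if len(q)>3 else((0,0),0)
        print(k,n,len(q),'z',np.round(np.median(q[:,2])*1000,1) if len(q) else 0,'mean',np.round(q[:,:2].mean(0)*1000,1),'circ',np.round(cc,1),round(rr,1),'true',rad)
p=cv2.imread('pics/scene0.png')[180:330,140:320];cv2.imwrite('pics/crop.png',cv2.resize(p,None,fx=4,fy=4,interpolation=cv2.INTER_CUBIC))
E
```

```text
yflask scene 54 z 168.8 mean [428.1 309.5] circ [426.2 314.5] 21.7 true 22
yflask top 88 z 170.8 mean [423.5 317.6] circ [422.7 318.4] 21.8 true 22
gflask scene 72 z 141.3 mean [603.7 181. ] circ [603.9 182.6] 20.0 true 19
gflask top 61 z 143.8 mean [600.8 183.7] circ [600.4 183.9] 18.8 true 19
black scene 139 z 39.0 mean [581.4 -85.5] circ [579.9 -85.1] 20.7 true 20
black top 115 z 41.1 mean [577.1 -83.4] circ [577.3 -83.6] 20.2 true 20
grey scene 112 z 34.9 mean [ 472.8 -242.4] circ [ 471.6 -242.9] 18.4 true 18
grey top 99 z 36.7 mean [ 467.8 -240.7] circ [ 468.4 -241.3] 18.3 true 18
white scene 294 z 49.2 mean [ 576.9 -192.9] circ [ 574.8 -192.6] 28.9 true 28.5
white top 227 z 50.9 mean [ 571.8 -189.8] circ [ 572.  -190.4] 28.0 true 28.5
yellow scene 450 z 55.1 mean [ 568.9 -305.3] circ [ 567.4 -305.5] 34.1 true 34
yellow top 337 z 57.0 mean [ 563.3 -302.1] circ [ 564.1 -303.2] 33.6 true 34
gcup scene 193 z 47.3 mean [ 474.3 -133.4] circ [ 473.  -132.8] 25.5 true 26
gcup top 195 z 48.7 mean [ 469.2 -130.7] circ [ 469.6 -131. ] 25.6 true 26
```

View pics/crop.png

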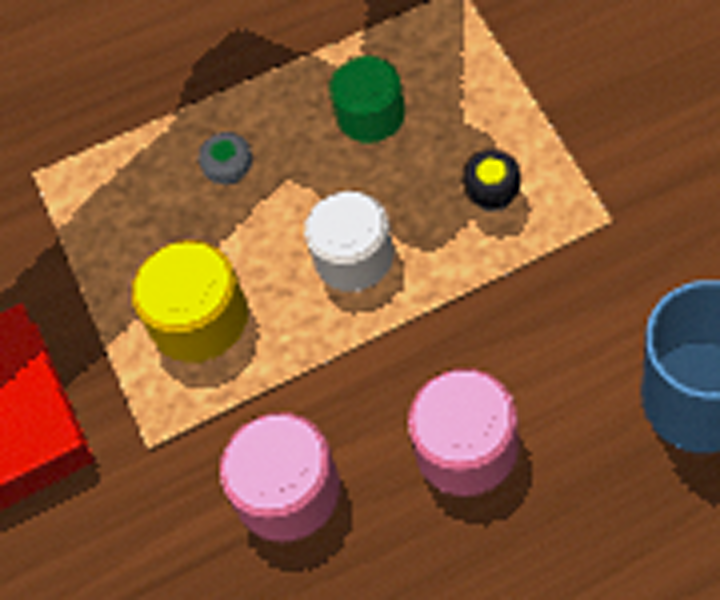

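The crop confirms it: the yellow cup is at scene (187,255), and the two pink ones are look-alikes. I'll take the black stopper first.

Call:
play_rows(
  commands="0.75 1 0 0 0 0;0.75 1 0 0 0 0;0.75 1 0 0 0 0;0.75 1 0 0 0 0;0.75 1 0 0 0 0;0.75 1 0 0 0 0;0.75 1 0 0 0 0;0.75 1 0 0 0 0;0.75 1 0 0 0 0;0.75 1 0 0 0 0;0.75 1 0 0 0 0;0.75 1 0 0 0 0;0.75 1 0 0 0 0;0.75 1 0 0 0 0;0.75 1 0 0 0 0;0.75 1 0 0 0 0;0.75 1 0 0 0 0;0 0 0 0 0 0;0 0 0 0 0 0",
)

```text
time_s: 2.0
tcp_pos: [0.5753, -0.0838, 0.2217]
ee_rot: [[-0.951, -0.31, -0.002], [-0.31, 0.951, -0.0], [0.002, 0.001, -1.0]]
wrist_force: [-0.4, -0.2, -0.1]
gripper_width: 0.999
gripper_force: 0.0
```

```bash
cat >> h.py <<'E'
def wcloud(d,i):
    K=i['mtx'];v,u=np.mgrid[:d.shape[0],:d.shape[1]];x=(u-K[0,2])/K[0,0];y=(v-K[1,2])/K[1,1]
    t=np.hypot(x,y);s=np.where(t>0,np.tan(np.clip(t,0,1.5))/np.maximum(t,1e-9),1)
    W=(np.stack([x*s*d,y*s*d,d],-1)-i['t'])@i['R'];W[(d<=0)|(t>1.4)]=np.nan;return W
def find(W,c,h,rad,tol=.006):
    w=W.reshape(-1,3);q=w[(abs(w[:,2]-h)<tol)&(np.hypot(*(w[:,:2]-c).T)<rad+.015)]
    if len(q)<4:return None
    cc,rr=cv2.minEnclosingCircle((q[:,:2]*1000).astype(np.float32))
    return len(q),np.round(np.median(q[:,2])*1000,1),np.round(cc,1),round(rr,1)
T={'yflask':((.4244,.317),.170,.022),'gflask':((.6022,.1832),.143,.019),'black':((.5786,-.0843),.040,.020),'grey':((.470,-.242),.036,.018),'white':((.5734,-.1915),.050,.0285),'yellow':((.5658,-.3043),.056,.034),'gcup':((.4713,-.1319),.048,.026)}
def wlook(name=None,keys=T):
    i=cams.camera_info('wrist');p,d=cams.capture('wrist')
    if name:cv2.imwrite(f'pics/{name}.png',p)
    W=wcloud(d,i)
    for k in keys:print(k,find(W,*T[k]),T[k])
E
python3 - <<'E'
from h import *
s=r.sense();print(s['time_s'],s['tcp_pos'])
wlook('w1')
E
```

```text
2.0 [ 0.57527536 -0.08376389  0.22167997]
yflask None ((0.4244, 0.317), 0.17, 0.022)
gflask None ((0.6022, 0.1832), 0.143, 0.019)
black (970, np.float64(38.6), array([578. , -86.7]), 20.4) ((0.5786, -0.0843), 0.04, 0.02)
grey (757, np.float64(34.6), array([ 469.2, -243.1]), 18.8) ((0.47, -0.242), 0.036, 0.018)
white (1935, np.float64(48.7), array([ 572.8, -193.4]), 28.5) ((0.5734, -0.1915), 0.05, 0.0285)
yellow (2160, np.float64(54.7), array([ 564.8, -305.1]), 34.3) ((0.5658, -0.3043), 0.056, 0.034)
gcup (1843, np.float64(46.8), array([ 470.6, -133.4]), 25.7) ((0.4713, -0.1319), 0.048, 0.026)
```

View pics/w1.png

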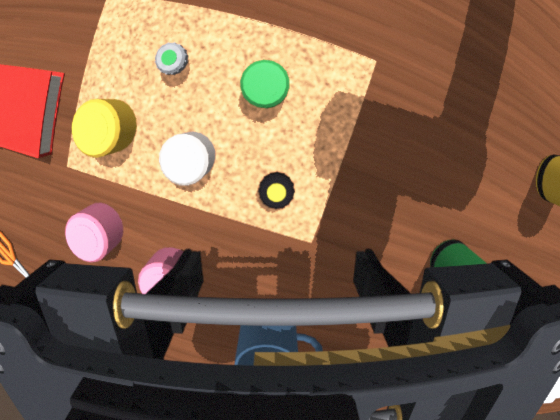

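Wrist view: black stopper at (277,190), and its measured position agrees within about 2 mm.

Call:
play_rows(
  commands="0.1 -0.05 -1 0 0 0;0 0 -1 0 0 0;0 0 -1 0 0 0;0 0 -1 0 0 0;0 0 -1 0 0 0;0 0 -1 0 0 0;0 0 -0.55 0 0 0;0 0 0 0 0 0",
  grip=70,
)

```text
time_s: 2.85
tcp_pos: [0.5756, -0.0873, 0.0236]
ee_rot: [[-0.952, -0.307, -0.006], [-0.307, 0.952, -0.0], [0.006, 0.002, -1.0]]
wrist_force: [-1.1, 0.6, -0.4]
gripper_width: 0.801
gripper_force: 0.0
```

Call:
play_rows(
  commands="0 0 0 0 0 0;0 0 0 0 0 0;0 0 0 0 0 0;0 0 0 0 0 0;0 0 0 0 0 0;0 0 0 0 0 0",
  grip=0,
)

```text
time_s: 3.45
tcp_pos: [0.5788, -0.0858, 0.0268]
ee_rot: [[-0.951, -0.309, 0.001], [-0.309, 0.951, 0.0], [-0.001, -0.0, -1.0]]
wrist_force: [-1.0, 0.6, 3.9]
gripper_width: 0.444
gripper_force: 30.0
```

Call:
play_rows(
  commands="0 0 0.2 0 0 0;0 0 1 0 0 0;0 0 1 0 0 0;0 0 1 0 0 0;0 0 1 0 0 0;0 0 1 0 0 0;0 0 1 0 0 0;0 0 1 0 0 0;0 0 0.8 0 0 0",
)

```text
time_s: 4.35
tcp_pos: [0.5785, -0.086, 0.2683]
ee_rot: [[-0.951, -0.309, 0.002], [-0.309, 0.951, 0.0], [-0.002, -0.0, -1.0]]
wrist_force: [0.5, -0.1, -0.7]
gripper_width: 0.447
gripper_force: 30.0
```

Call:
play_rows(
  commands="-0.4 1 0 0 0 0;-0.4 1 0 0 0 0;-0.4 1 0 0 0 0;-0.4 1 0 0 0 0;-0.4 1 0 0 0 0;-0.4 1 0 0 0 0;-0.4 1 0 0 0 0;-0.4 1 0 0 0 0;-0.4 1 0 0 0 0;-0.4 1 0 0 0 0;-0.4 1 0 0 0 0;-0.4 1 0 0 0 0;-0.35 1 0 0 0 0;0 0.4 0 0 0 0;0 0 0 0 0 0;0 0 0 0 0 0",
)

```text
time_s: 5.95
tcp_pos: [0.424, 0.3154, 0.2658]
ee_rot: [[-0.951, -0.308, -0.001], [-0.308, 0.951, -0.001], [0.001, -0.001, -1.0]]
wrist_force: [0.3, 0.5, -0.6]
gripper_width: 0.447
gripper_force: 30.0
```

Run:
```python
from h import *
s=r.sense();print(s['time_s'],s['tcp_pos'],s['gripper_width'])
wlook('w2')
s=r.sense();print(s['tcp_pos'],s['wrist_force'])
```

```text
5.95 [0.42397124 0.31537468 0.26582442] 0.4466699362854894
yflask (719, np.float64(168.2), array([422.3, 315.8]), 21.9) ((0.4244, 0.317), 0.17, 0.022)
gflask None ((0.6022, 0.1832), 0.143, 0.019)
black None ((0.5786, -0.0843), 0.04, 0.02)
grey None ((0.47, -0.242), 0.036, 0.018)
white None ((0.5734, -0.1915), 0.05, 0.0285)
yellow None ((0.5658, -0.3043), 0.056, 0.034)
gcup (163, np.float64(45.3), array([ 469.4, -124.6]), 23.7) ((0.4713, -0.1319), 0.048, 0.026)
[0.42412714 0.31503241 0.26596507] [ 0.83033068 -0.6076309  -0.74034424]
```

View pics/w2.png

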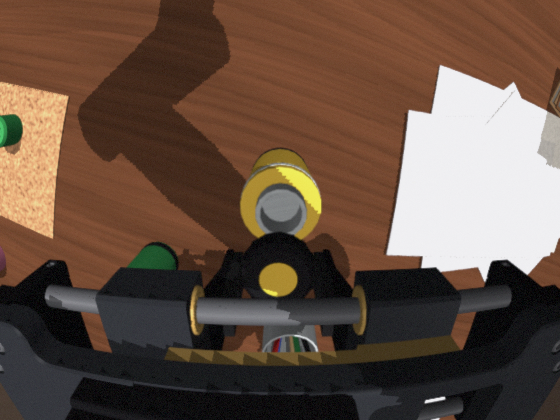

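The wrist view shows the flask rim at (281,208) and the held stopper at (278,265). I'll measure the stopper against the rim in this same view.

```bash
cat >> h.py <<'E'
def held(k,h,rad,keys,tol=.01):
    i=cams.camera_info('wrist');p,d=cams.capture('wrist');W=wcloud(d,i);s=r.sense()
    w=W.reshape(-1,3);q=w[(np.hypot(*(w[:,:2]-s['tcp_pos'][:2]).T)<rad)&(abs(w[:,2]-h)<.03)]
    n,e=np.histogram(q[:,2],np.arange(h-.03,h+.03,.003));z=e[n.argmax()]+.0015
    print('tcp',np.round(s['tcp_pos']*1000,1),'held',z,find(W,s['tcp_pos'][:2],z,rad,.004))
    for k in keys:print(k,find(W,*T[k]))
E
python3 - <<'E'
from h import *
held('black',.281,.02,['yflask'])
E
```

```text
tcp [424.2 314.9 266. ] held 0.2765 (3931, np.float64(277.8), array([414.1, 310.7]), 28.5)
yflask (721, np.float64(168.2), array([422.3, 315.8]), 21.9)
```

```bash
cat >> h.py <<'E'
def blob(hsv_lo,hsv_hi,zlo,zhi,keys=()):
    i=cams.camera_info('wrist');p,d=cams.capture('wrist');W=wcloud(d,i);s=r.sense()
    m=cv2.inRange(cv2.cvtColor(p,cv2.COLOR_BGR2HSV),hsv_lo,hsv_hi)>0
    q=W[m&(W[...,2]>zlo)&(W[...,2]<zhi)];q=q[np.hypot(*(q[:,:2]-s['tcp_pos'][:2]).T)<.05]
    cc,rr=cv2.minEnclosingCircle((q[:,:2]*1000).astype(np.float32))
    print('tcp',np.round(s['tcp_pos']*1000,1),'blob',len(q),np.round(np.median(q,0)*1000,1),np.round(cc,1),round(rr,1))
    for k in keys:print(k,find(W,*T[k]))
E
python3 - <<'E'
from h import *
blob((20,120,80),(35,255,255),.25,.31,['yflask'])
E
```

```text
tcp [424.3 314.9 266.1] blob 1061 [423.8 313.5 278.6] [419.3 311.7] 16.4
yflask (722, np.float64(168.2), array([422.4, 315.9]), 21.8)
```

Call:
play_rows(
  commands="-0.03 0.06 -0.7 0 0 0;0 0 -0.7 0 0 0;0 0 -0.6 0 0 0;0 0 -0.3 0 0 0;0 0 -0.2 0 0 0;0 0 -0.1 0 0 0;0 0 -0.1 0 0 0;0 0 -0.1 0 0 0;0 0 -0.1 0 0 0;0 0 0 0 0 0",
)

```text
time_s: 7.1
tcp_pos: [0.4229, 0.3178, 0.1788]
ee_rot: [[-0.951, -0.309, -0.0], [-0.309, 0.951, -0.0], [0.0, -0.0, -1.0]]
wrist_force: [0.1, -0.2, -0.9]
gripper_width: 0.446
gripper_force: 30.0
```

No contact forces; the plug is in the bore. Going down gently to contact.

Call:
play_rows(
  commands="0 0 -0.05 0 0 0;0 0 -0.05 0 0 0;0 0 -0.05 0 0 0;0 0 0 0 0 0",
)

```text
time_s: 7.5
tcp_pos: [0.4232, 0.318, 0.1748]
ee_rot: [[-0.951, -0.309, 0.0], [-0.309, 0.951, 0.0], [-0.001, 0.0, -1.0]]
wrist_force: [0.3, -0.1, 1.3]
gripper_width: 0.446
gripper_force: 30.0
```

Call:
play_rows(
  commands="0 0 -0.05 0 0 0;0 0 0 0 0 0",
)

```text
time_s: 7.7
tcp_pos: [0.4236, 0.3182, 0.1748]
ee_rot: [[-0.951, -0.309, 0.002], [-0.309, 0.951, 0.001], [-0.002, 0.0, -1.0]]
wrist_force: [-2.9, -2.2, 7.5]
gripper_width: 0.447
gripper_force: 30.0
```

Seated on contact at 7.5 N. Releasing and lifting.

Call:
play_rows(
  commands="0 0 0 0 0 0;0 0 0 0 0 0;0 0 0 0 0 0;0 0 0.5 0 0 0;0 0 1 0 0 0;0 0 1 0 0 0;0 0 0.7 0 0 0;0 0 0 0 0 0",
  grip=75,
)

```text
time_s: 8.5
tcp_pos: [0.4243, 0.319, 0.2722]
ee_rot: [[-0.951, -0.309, 0.005], [-0.309, 0.951, 0.005], [-0.006, 0.003, -1.0]]
wrist_force: [0.6, -0.2, 0.3]
gripper_width: 0.858
gripper_force: 0.0
```

Run:
```python
from h import *
blob((20,120,80),(35,255,255),.18,.23)
i=cams.camera_info('wrist');p,d=cams.capture('wrist');cv2.imwrite('pics/w3.png',p);W=wcloud(d,i)
print(find(W,(.4236,.3176),.188,.020))
```

```text
tcp [423.3 318.3 269.9] blob 521 [423.4 316.4 187.3] [430.7 315.3] 19.1
(1829, np.float64(186.6), array([422.3, 316.5]), 20.6)
```

View pics/w3.png

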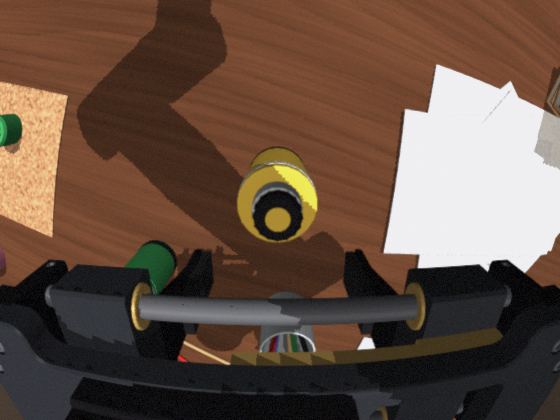

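Wrist view: stopper seated centred at (277,216), cap top at the right height. Now the white cup.

Call:
play_rows(
  commands="0.3 -1 0 0 0 0;0.3 -1 0 0 0 0;0.3 -1 0 0 0 0;0.3 -1 0 0 0 0;0.3 -1 0 0 0 0;0.3 -1 0 0 0 0;0.3 -1 0 0 0 0;0.3 -1 0 0 0 0;0.3 -1 0 0 0 0;0.3 -1 0 0 0 0;0.3 -1 0 0 0 0;0.3 -1 0 0 0 0;0.3 -1 0 0 0 0;0.3 -1 0 0 0 0;0.3 -1 0 0 0 0;0.3 -1 0 0 0 0;0.2 -1 -0.5 0 0 0;0 0 -1 0 0 0;0 0 0 0 0 0;0 0 0 0 0 0",
  grip=80,
)

```text
time_s: 10.6
tcp_pos: [0.5724, -0.1921, 0.2227]
ee_rot: [[-0.951, -0.309, -0.004], [-0.309, 0.951, -0.0], [0.004, 0.001, -1.0]]
wrist_force: [-0.4, -0.1, 0.6]
gripper_width: 0.915
gripper_force: 0.0
```

Run:
```python
from h import *
s=r.sense();print(s['tcp_pos'])
wlook(None,['white','yellow','gcup','grey'])
```

```text
[ 0.57235836 -0.19214791  0.22274941]
white (1986, np.float64(48.6), array([ 572.8, -194. ]), 28.1) ((0.5734, -0.1915), 0.05, 0.0285)
yellow (2856, np.float64(54.7), array([ 565.1, -305.8]), 34.0) ((0.5658, -0.3043), 0.056, 0.034)
gcup (1690, np.float64(46.7), array([ 470.9, -133.9]), 25.7) ((0.4713, -0.1319), 0.048, 0.026)
grey (867, np.float64(34.6), array([ 469.5, -244.1]), 18.7) ((0.47, -0.242), 0.036, 0.018)
```

Call:
play_rows(
  commands="0.04 -0.03 -1 0 0 0;0 0 -1 0 0 0;0 0 -1 0 0 0;0 0 -1 0 0 0;0 0 -1 0 0 0;0 0 -1 0 0 0;0 0 -0.6 0 0 0;0 0 -0.25 0 0 0;0 0 0 0 0 0;0 0 0 0 0 0",
)

```text
time_s: 11.65
tcp_pos: [0.5757, -0.1929, 0.0202]
ee_rot: [[-0.951, -0.31, 0.003], [-0.31, 0.951, -0.001], [-0.003, -0.002, -1.0]]
wrist_force: [0.1, 0.4, 0.4]
gripper_width: 0.917
gripper_force: 0.0
```

Call:
play_rows(
  commands="0 0 0 0 0 0;0 0 0 0 0 0;0 0 0 0 0 0;0 0 0 0 0 0;0 0 0 0 0 0;0 0 0 0 0 0",
  grip=0,
)

```text
time_s: 12.25
tcp_pos: [0.5745, -0.193, 0.0191]
ee_rot: [[-0.951, -0.309, 0.001], [-0.309, 0.951, -0.0], [-0.0, -0.0, -1.0]]
wrist_force: [-0.8, 1.3, 3.7]
gripper_width: 0.653
gripper_force: 30.0
```

Call:
play_rows(
  commands="0 0 0.3 0 0 0;0 0 1 0 0 0;0 0 1 0 0 0;0 0 1 0 0 0;0 0 1 0 0 0;0 0 1 0 0 0;0 0 1 0 0 0;0 0 1 0 0 0;0 0 1 0 0 0",
)

```text
time_s: 13.15
tcp_pos: [0.5738, -0.193, 0.269]
ee_rot: [[-0.951, -0.308, 0.0], [-0.308, 0.951, 0.0], [-0.0, 0.0, -1.0]]
wrist_force: [0.0, -0.1, -0.6]
gripper_width: 0.655
gripper_force: 30.0
```

Call:
play_rows(
  commands="-0.3 1 0 0 0 0;-0.3 1 0 0 0 0;-0.3 1 0 0 0 0;-0.3 1 0 0 0 0;-0.3 1 0 0 0 0;-0.3 1 0 0 0 0;-0.3 1 0 0 0 0;-0.3 1 0 0 0 0;-0.3 1 0 0 0 0;-0.3 1 0 0 0 0;-0.3 1 0 0 0 0;-0.3 1 0 0 0 0;-0.3 1 0 0 0 0;-0.3 1 0 0 0 0;-0.3 1 0 0 0 0;-0.3 1 0 0 0 0;-0.2 1 0 0 0 0;0 0 0 0 0 0;0 0 0 0 0 0",
)

```text
time_s: 15.05
tcp_pos: [0.4238, 0.3171, 0.2674]
ee_rot: [[-0.951, -0.31, -0.001], [-0.31, 0.951, -0.001], [0.001, -0.0, -1.0]]
wrist_force: [-0.1, -0.1, -1.0]
gripper_width: 0.659
gripper_force: 30.0
```

Run:
```python
from h import *
for _ in range(2):
    s=r.sense();print(s['tcp_pos'],s['gripper_width'])
    i=cams.camera_info('wrist');p,d=cams.capture('wrist')
cv2.imwrite('pics/w4.png',p);W=wcloud(d,i)
z=s['tcp_pos'][2]+.031
print(find(W,s['tcp_pos'][:2],z,.0285),find(W,(.4236,.3176),.188,.020))
hsv=cv2.cvtColor(p,cv2.COLOR_BGR2HSV);m=(hsv[...,1]<40)&(hsv[...,2]>150);q=W[m&(abs(W[...,2]-z)<.012)]
q=q[np.hypot(*(q[:,:2]-s['tcp_pos'][:2]).T)<.05]
print(len(q),np.median(q,0),cv2.minEnclosingCircle((q[:,:2]*1000).astype(np.float32)))
```

```text
[0.42382258 0.31708526 0.2673757 ] 0.6591719377731926
[0.42402189 0.31651696 0.2675057 ] 0.6567202539109781
(6748, np.float64(297.1), array([413.2, 311.9]), 40.7) (643, np.float64(186.0), array([418.1, 315.2]), 19.4)
4682 [0.41461987 0.3112506  0.29726296] ((425.3458557128906, 313.1060791015625), 27.261823654174805)
```

View pics/w4.png

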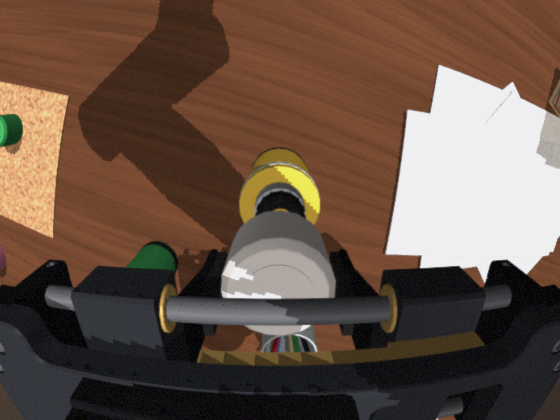

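The white cup is held straight at (278,275), over the capped flask at (281,195). Descending.

Call:
play_rows(
  commands="-0.02 0.02 -0.7 0 0 0;0 0 -0.7 0 0 0;0 0 -0.5 0 0 0;0 0 -0.3 0 0 0;0 0 -0.3 0 0 0;0 0 -0.2 0 0 0;0 0 -0.2 0 0 0;0 0 -0.2 0 0 0;0 0 0 0 0 0",
)

```text
time_s: 16.05
tcp_pos: [0.4233, 0.3173, 0.1738]
ee_rot: [[-0.951, -0.309, -0.001], [-0.309, 0.951, -0.001], [0.001, -0.001, -1.0]]
wrist_force: [-1.1, -0.2, -0.5]
gripper_width: 0.658
gripper_force: 30.0
```

Call:
play_rows(
  commands="0 0 -0.1 0 0 0;0 0 -0.1 0 0 0;0 0 -0.05 0 0 0;0 0 0 0 0 0",
)

```text
time_s: 16.45
tcp_pos: [0.4236, 0.3175, 0.1669]
ee_rot: [[-0.951, -0.309, -0.0], [-0.309, 0.951, -0.0], [0.0, -0.0, -1.0]]
wrist_force: [-0.4, 0.1, -0.4]
gripper_width: 0.655
gripper_force: 30.0
```

Call:
play_rows(
  commands="0 0 -0.05 0 0 0;0 0 -0.05 0 0 0;0 0 0 0 0 0",
)

```text
time_s: 16.75
tcp_pos: [0.4239, 0.3177, 0.165]
ee_rot: [[-0.951, -0.309, 0.001], [-0.309, 0.951, 0.001], [-0.001, 0.0, -1.0]]
wrist_force: [-0.6, -1.2, 4.9]
gripper_width: 0.656
gripper_force: 30.0
```

Call:
play_rows(
  commands="0 0 0 0 0 0;0 0 0 0 0 0;0 0 0 0 0 0;0 0 0.5 0 0 0;0 0 1 0 0 0;0 0 1 0 0 0;0 0 1 0 0 0;0 0 0 0 0 0",
  grip=80,
)

```text
time_s: 17.55
tcp_pos: [0.4255, 0.3191, 0.2736]
ee_rot: [[-0.951, -0.309, 0.007], [-0.309, 0.951, 0.006], [-0.008, 0.004, -1.0]]
wrist_force: [0.2, 0.4, 0.9]
gripper_width: 0.918
gripper_force: 0.0
```

Run:
```python
from h import *
i=cams.camera_info('wrist');p,d=cams.capture('wrist');W=wcloud(d,i)
s=r.sense();print(s['tcp_pos'],find(W,(.4236,.3176),.196,.0285,.005))
```

```text
[0.42429723 0.31834287 0.27093632] (3446, np.float64(194.7), array([422.2, 315.8]), 27.9)
```

Call:
play_rows(
  commands="0.2 -1 0 0 0 0;0.2 -1 0 0 0 0;0.2 -1 0 0 0 0;0.2 -1 0 0 0 0;0.2 -1 0 0 0 0;0.2 -1 0 0 0 0;0.2 -1 0 0 0 0;0.2 -1 0 0 0 0;0.2 -1 0 0 0 0;0.2 -1 0 0 0 0;0.2 -1 0 0 0 0;0.2 -1 0 0 0 0;0.2 -1 0 0 0 0;0.2 -1 0 0 0 0;0.2 -1 0 0 0 0;0.2 -1 0 0 0 0;0.3 -1 0 0 0 0;0.3 -1 0 0 0 0;0.45 -1 0 0 0 0;0.45 -1 0 0 0 0",
  grip=87,
)

```text
time_s: 19.6
tcp_pos: [0.5644, -0.2835, 0.2671]
ee_rot: [[-0.951, -0.308, -0.003], [-0.308, 0.951, 0.001], [0.002, 0.002, -1.0]]
wrist_force: [0.4, 0.2, 0.6]
gripper_width: 0.994
gripper_force: 0.0
```

Call:
play_rows(
  commands="0 -0.75 -1 0 0 0;0 0 -0.8 0 0 0;0 0 0 0 0 0;0 0 0 0 0 0",
)

```text
time_s: 20.0
tcp_pos: [0.5643, -0.3049, 0.2142]
ee_rot: [[-0.951, -0.309, -0.002], [-0.309, 0.951, 0.0], [0.002, 0.001, -1.0]]
wrist_force: [0.7, -0.0, 1.4]
gripper_width: 0.999
gripper_force: 0.0
```

Run:
```python
from h import *
s=r.sense();print(s['tcp_pos'],s['gripper_width'])
wlook(None,['yellow','grey'])
print(r.sense()['tcp_pos'])
```

```text
[ 0.56432405 -0.30494748  0.21422243] 0.9994755169990255
yellow (3069, np.float64(54.7), array([ 565. , -306.7]), 33.6) ((0.5658, -0.3043), 0.056, 0.034)
grey (848, np.float64(34.6), array([ 469.4, -243.9]), 19.0) ((0.47, -0.242), 0.036, 0.018)
[ 0.56505787 -0.3049434   0.21568939]
```

White cup seated. Taking the yellow cup.

Call:
play_rows(
  commands="0.03 -0.02 -1 0 0 0;0 0 -1 0 0 0;0 0 -1 0 0 0;0 0 -1 0 0 0;0 0 -1 0 0 0;0 0 -1 0 0 0;0 0 -0.5 0 0 0;0 0 0 0 0 0;0 0 0 0 0 0",
)

```text
time_s: 20.95
tcp_pos: [0.567, -0.3058, 0.0218]
ee_rot: [[-0.951, -0.31, 0.003], [-0.31, 0.951, -0.001], [-0.002, -0.002, -1.0]]
wrist_force: [-0.6, 0.2, 0.4]
gripper_width: 0.999
gripper_force: 0.0
```

Call:
play_rows(
  commands="0 0 0 0 0 0;0 0 0 0 0 0;0 0 0 0 0 0;0 0 0 0 0 0;0 0 0 0 0 0",
  grip=0,
)

```text
time_s: 21.45
tcp_pos: [0.566, -0.3057, 0.0211]
ee_rot: [[-0.951, -0.309, 0.001], [-0.309, 0.951, -0.0], [-0.001, -0.001, -1.0]]
wrist_force: [-0.0, 1.4, 4.4]
gripper_width: 0.774
gripper_force: 30.0
```

Call:
play_rows(
  commands="0 0 0.3 0 0 0;0 0 1 0 0 0;0 0 1 0 0 0;0 0 1 0 0 0;0 0 1 0 0 0;0 0 1 0 0 0;0 0 1 0 0 0;0 0 1 0 0 0;0 0 1 0 0 0;0 0 0 0 0 0",
)

```text
time_s: 22.45
tcp_pos: [0.5673, -0.3067, 0.2749]
ee_rot: [[-0.951, -0.309, 0.009], [-0.309, 0.951, -0.004], [-0.007, -0.007, -1.0]]
wrist_force: [-0.9, -1.4, 0.6]
gripper_width: 0.771
gripper_force: 30.0
```

Call:
play_rows(
  commands="-0.2 1 0 0 0 0;-0.2 1 0 0 0 0;-0.2 1 0 0 0 0;-0.2 1 0 0 0 0;-0.2 1 0 0 0 0;-0.2 1 0 0 0 0;-0.2 1 0 0 0 0;-0.2 1 0 0 0 0;-0.2 1 0 0 0 0;-0.2 1 0 0 0 0;-0.2 1 0 0 0 0;-0.2 1 0 0 0 0;-0.2 1 0 0 0 0;-0.2 1 0 0 0 0;-0.2 1 0 0 0 0;-0.2 1 0 0 0 0;-0.3 1 0 0 0 0;-0.3 1 0 0 0 0;-0.45 1 0 0 0 0;-0.45 1 0 0 0 0",
)

```text
time_s: 24.45
tcp_pos: [0.4235, 0.2952, 0.2684]
ee_rot: [[-0.951, -0.308, -0.001], [-0.308, 0.951, -0.001], [0.001, -0.0, -1.0]]
wrist_force: [-0.4, 0.0, -0.6]
gripper_width: 0.77
gripper_force: 30.0
```

Call:
play_rows(
  commands="-0.04 0.75 0 0 0 0;0 0 0 0 0 0;0 0 0 0 0 0",
)

```text
time_s: 24.75
tcp_pos: [0.4233, 0.3169, 0.2684]
ee_rot: [[-0.951, -0.309, -0.001], [-0.309, 0.951, -0.001], [0.001, -0.001, -1.0]]
wrist_force: [-0.4, 0.2, -0.7]
gripper_width: 0.773
gripper_force: 30.0
```

Call:
play_rows(
  commands="0 0.02 -0.7 0 0 0;0 0 -0.6 0 0 0;0 0 -0.3 0 0 0;0 0 -0.15 0 0 0;0 0 -0.15 0 0 0;0 0 -0.1 0 0 0;0 0 -0.1 0 0 0;0 0 0 0 0 0",
)

```text
time_s: 25.55
tcp_pos: [0.4233, 0.3175, 0.206]
ee_rot: [[-0.951, -0.309, -0.0], [-0.309, 0.951, -0.0], [0.0, -0.0, -1.0]]
wrist_force: [0.9, -0.2, 0.8]
gripper_width: 0.77
gripper_force: 30.0
```

Call:
play_rows(
  commands="0 0 -0.1 0 0 0;0 0 -0.1 0 0 0;0 0 -0.15 0 0 0;0 0 -0.2 0 0 0;0 0 -0.2 0 0 0;0 0 -0.2 0 0 0;0 0 -0.15 0 0 0;0 0 0 0 0 0",
)

```text
time_s: 26.35
tcp_pos: [0.423, 0.3172, 0.1721]
ee_rot: [[-0.951, -0.309, -0.001], [-0.309, 0.951, -0.001], [0.002, -0.001, -1.0]]
wrist_force: [-0.4, -0.6, -0.3]
gripper_width: 0.773
gripper_force: 30.0
```

Call:
play_rows(
  commands="0 0 -0.05 0 0 0;0 0 -0.05 0 0 0;0 0 -0.05 0 0 0;0 0 0 0 0 0",
)

```text
time_s: 26.75
tcp_pos: [0.4233, 0.3175, 0.1684]
ee_rot: [[-0.951, -0.309, -0.0], [-0.309, 0.951, -0.0], [0.0, -0.0, -1.0]]
wrist_force: [0.3, -1.0, -1.1]
gripper_width: 0.771
gripper_force: 30.0
```

Call:
play_rows(
  commands="0 0 -0.05 0 0 0;0 0 -0.05 0 0 0;0 0 0 0 0 0",
)

```text
time_s: 27.05
tcp_pos: [0.4237, 0.3178, 0.167]
ee_rot: [[-0.951, -0.309, 0.001], [-0.309, 0.951, 0.001], [-0.002, 0.0, -1.0]]
wrist_force: [-2.2, -1.2, 5.5]
gripper_width: 0.771
gripper_force: 30.0
```

Seated. Release, then go to the grey stopper.

Call:
play_rows(
  commands="0 0 0 0 0 0;0 0 0 0 0 0;0 0 0 0 0 0;0 0 0.5 0 0 0;0 0 1 0 0 0;0 0 1 0 0 0;0 0 1 0 0 0;0 0 0 0 0 0",
  grip=87,
)

```text
time_s: 27.85
tcp_pos: [0.4251, 0.3191, 0.2752]
ee_rot: [[-0.951, -0.309, 0.007], [-0.309, 0.951, 0.007], [-0.008, 0.004, -1.0]]
wrist_force: [-0.1, -0.4, -0.2]
gripper_width: 0.997
gripper_force: 0.0
```

Run:
```python
from h import *
i=cams.camera_info('wrist');p,d=cams.capture('wrist');W=wcloud(d,i)
s=r.sense();print(s['tcp_pos'],s['gripper_width'],find(W,(.4236,.3176),.202,.034,.005))
```

```text
[0.42401064 0.31835518 0.27250972] 0.9980907982115018 (5119, np.float64(200.7), array([422.7, 316.5]), 33.3)
```

Call:
play_rows(
  commands="0.1 -1 0 0 0 0;0.1 -1 0 0 0 0;0.1 -1 0 0 0 0;0.1 -1 0 0 0 0;0.1 -1 0 0 0 0;0.1 -1 0 0 0 0;0.1 -1 0 0 0 0;0.1 -1 0 0 0 0;0.1 -1 0 0 0 0;0.1 -1 0 0 0 0;0.1 -1 0 0 0 0;0.1 -1 0 0 0 0;0.1 -1 0 0 0 0;0.1 -1 0 0 0 0;0.1 -1 0 0 0 0;0.1 -1 0 0 0 0;0 -1 -0.8 0 0 0;0 -1 -0.8 0 0 0;0 -0.65 0 0 0 0;0 0 0 0 0 0",
  grip=70,
)

```text
time_s: 29.9
tcp_pos: [0.47, -0.2435, 0.2199]
ee_rot: [[-0.952, -0.305, -0.005], [-0.305, 0.952, 0.001], [0.004, 0.002, -1.0]]
wrist_force: [-0.5, 0.7, -0.1]
gripper_width: 0.804
gripper_force: 0.0
```

Run:
```python
from h import *
print(r.sense()['tcp_pos'])
wlook(None,['gcup','grey'])
print(r.sense()['tcp_pos'])
```

```text
[ 0.47004768 -0.24354499  0.21986727]
gcup (1391, np.float64(46.6), array([ 470.6, -133.7]), 26.0) ((0.4713, -0.1319), 0.048, 0.026)
grey (782, np.float64(34.5), array([ 469.6, -244.2]), 18.4) ((0.47, -0.242), 0.036, 0.018)
[ 0.47048066 -0.24259954  0.22073073]
```

Yellow cup fully home (top at about 202 mm). Grasping the grey stopper.

Call:
play_rows(
  commands="0 0 -1 0 0 0;0 0 -1 0 0 0;0 0 -1 0 0 0;0 0 -1 0 0 0;0 0 -1 0 0 0;0 0 -1 0 0 0;0 0 -0.6 0 0 0;0 0 0 0 0 0;0 0 0 0 0 0",
)

```text
time_s: 30.85
tcp_pos: [0.4718, -0.2414, 0.0249]
ee_rot: [[-0.951, -0.31, 0.0], [-0.31, 0.951, -0.0], [-0.0, -0.0, -1.0]]
wrist_force: [-0.3, 0.2, 0.1]
gripper_width: 0.807
gripper_force: 0.0
```

Call:
play_rows(
  commands="0 0 0 0 0 0;0 0 0 0 0 0;0 0 0 0 0 0;0 0 0 0 0 0;0 0 0 0 0 0;0 0 0 0 0 0",
  grip=0,
)

```text
time_s: 31.45
tcp_pos: [0.4714, -0.242, 0.0248]
ee_rot: [[-0.951, -0.309, 0.0], [-0.309, 0.951, -0.0], [-0.0, -0.0, -1.0]]
wrist_force: [-0.5, 0.1, 1.9]
gripper_width: 0.398
gripper_force: 30.0
```

Call:
play_rows(
  commands="0 0 0.3 0 0 0;0 0 1 0 0 0;0 0 1 0 0 0;0 0 1 0 0 0;0 0 1 0 0 0;0 0 1 0 0 0;0 0 1 0 0 0;0 0 1 0 0 0",
)

```text
time_s: 32.25
tcp_pos: [0.4708, -0.2419, 0.2454]
ee_rot: [[-0.951, -0.309, 0.0], [-0.309, 0.951, 0.0], [-0.0, -0.0, -1.0]]
wrist_force: [0.5, 0.6, -0.3]
gripper_width: 0.398
gripper_force: 30.0
```

Call:
play_rows(
  commands="0.3 1 0 0 0 0;0.3 1 0 0 0 0;0.3 1 0 0 0 0;0.3 1 0 0 0 0;0.3 1 0 0 0 0;0.3 1 0 0 0 0;0.3 1 0 0 0 0;0.3 1 0 0 0 0;0.3 1 0 0 0 0;0.3 1 0 0 0 0;0.3 1 0 0 0 0;0.3 1 0 0 0 0;0.3 1 0 0 0 0;0.4 1 0 0 0 0;0 0.2 0 0 0 0;0 0 0 0 0 0;0 0 0 0 0 0",
)

```text
time_s: 33.95
tcp_pos: [0.5998, 0.1833, 0.2437]
ee_rot: [[-0.951, -0.308, -0.001], [-0.308, 0.951, -0.0], [0.001, -0.0, -1.0]]
wrist_force: [-1.3, -0.7, -0.1]
gripper_width: 0.398
gripper_force: 30.0
```

Run:
```python
from h import *
print(r.sense()['tcp_pos'],r.sense()['gripper_width'])
wlook('w5',['gflask'])
blob((45,100,40),(80,255,255),.235,.28)
```

```text
[0.59983035 0.18332839 0.24368191] 0.3983009129083704
gflask (661, np.float64(141.2), array([601. , 181.2]), 19.0) ((0.6022, 0.1832), 0.143, 0.019)
tcp [600.  182.9 244. ] blob 783 [597.7 181.1 254.5] [595.  177.9] 13.8
```

View pics/w5.png

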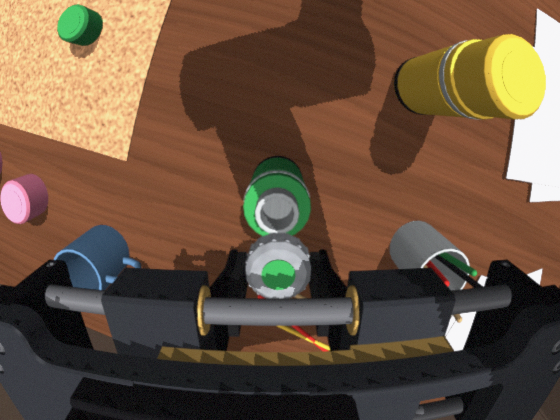

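Wrist view: green flask rim at (277,210), grey stopper held at (278,265), completed yellow flask at right. Lowering.

Call:
play_rows(
  commands="0.06 -0.02 -0.8 0 0 0;0 0 -0.8 0 0 0;0 0 -0.6 0 0 0;0 0 -0.3 0 0 0;0 0 -0.2 0 0 0;0 0 -0.1 0 0 0;0 0 -0.1 0 0 0;0 0 -0.1 0 0 0;0 0 0 0 0 0",
)

```text
time_s: 34.95
tcp_pos: [0.6021, 0.1835, 0.1536]
ee_rot: [[-0.951, -0.309, 0.0], [-0.309, 0.951, 0.0], [-0.0, 0.0, -1.0]]
wrist_force: [-0.9, -0.3, 0.2]
gripper_width: 0.398
gripper_force: 30.0
```

Call:
play_rows(
  commands="0 0 -0.05 0 0 0;0 0 -0.05 0 0 0;0 0 -0.05 0 0 0;0 0 -0.05 0 0 0;0 0 0 0 0 0",
)

```text
time_s: 35.45
tcp_pos: [0.6024, 0.1835, 0.1479]
ee_rot: [[-0.951, -0.309, 0.001], [-0.309, 0.951, 0.0], [-0.001, -0.0, -1.0]]
wrist_force: [0.4, -0.2, 1.2]
gripper_width: 0.402
gripper_force: 30.0
```

Call:
play_rows(
  commands="0 0 -0.05 0 0 0;0 0 0 0 0 0",
)

```text
time_s: 35.65
tcp_pos: [0.6028, 0.1837, 0.1478]
ee_rot: [[-0.951, -0.309, 0.002], [-0.309, 0.951, 0.001], [-0.002, -0.0, -1.0]]
wrist_force: [-2.8, 0.6, 6.1]
gripper_width: 0.4
gripper_force: 30.0
```

Call:
play_rows(
  commands="0 0 0 0 0 0;0 0 0 0 0 0;0 0 0 0 0 0;0 0 0.5 0 0 0;0 0 1 0 0 0;0 0 1 0 0 0;0 0 1 0 0 0;0 0 0 0 0 0",
  grip=70,
)

```text
time_s: 36.45
tcp_pos: [0.6044, 0.1841, 0.2561]
ee_rot: [[-0.951, -0.309, 0.009], [-0.309, 0.951, 0.003], [-0.009, 0.0, -1.0]]
wrist_force: [0.0, -0.1, 0.1]
gripper_width: 0.804
gripper_force: 0.0
```

Run:
```python
from h import *
i=cams.camera_info('wrist');p,d=cams.capture('wrist');W=wcloud(d,i)
s=r.sense();print(s['tcp_pos'],s['gripper_width'],find(W,(.602,.183),.159,.018,.005))
```

```text
[0.60306558 0.18388029 0.25322166] 0.8027430807199664 (1322, np.float64(157.5), array([600.4, 181.3]), 18.3)
```

Call:
play_rows(
  commands="-0.4 -1 0 0 0 0;-0.4 -1 0 0 0 0;-0.4 -1 0 0 0 0;-0.4 -1 0 0 0 0;-0.4 -1 0 0 0 0;-0.4 -1 0 0 0 0;-0.4 -1 0 0 0 0;-0.4 -1 0 0 0 0;-0.4 -1 -0.3 0 0 0;-0.4 -1 -0.5 0 0 0;-0.4 -0.55 0 0 0 0;0 0 0 0 0 0;0 0 0 0 0 0",
  grip=76,
)

```text
time_s: 37.8
tcp_pos: [0.4698, -0.1332, 0.2263]
ee_rot: [[-0.951, -0.308, -0.001], [-0.308, 0.951, 0.0], [0.001, 0.0, -1.0]]
wrist_force: [-0.4, 1.2, -0.3]
gripper_width: 0.875
gripper_force: 0.0
```

Run:
```python
from h import *
print(r.sense()['tcp_pos'])
wlook(None,['gcup'])
print(r.sense()['tcp_pos'])
```

```text
[ 0.46979419 -0.13317293  0.22627105]
gcup (1595, np.float64(46.6), array([ 470.6, -134. ]), 25.7) ((0.4713, -0.1319), 0.048, 0.026)
[ 0.47026462 -0.13276254  0.22651935]
```

Grey stopper seated (top at about 159 mm). Now the green cup.

Call:
play_rows(
  commands="0.03 0 -1 0 0 0;0 0 -1 0 0 0;0 0 -1 0 0 0;0 0 -1 0 0 0;0 0 -1 0 0 0;0 0 -1 0 0 0;0 0 -0.6 0 0 0;0 0 -0.35 0 0 0;0 0 0 0 0 0;0 0 0 0 0 0",
)

```text
time_s: 38.85
tcp_pos: [0.472, -0.1327, 0.019]
ee_rot: [[-0.951, -0.31, 0.001], [-0.31, 0.951, -0.0], [-0.001, -0.0, -1.0]]
wrist_force: [0.3, -0.2, 0.3]
gripper_width: 0.874
gripper_force: 0.0
```

Call:
play_rows(
  commands="0 0 0 0 0 0;0 0 0 0 0 0;0 0 0 0 0 0;0 0 0 0 0 0;0 0 0 0 0 0;0 0 0 0 0 0",
  grip=0,
)

```text
time_s: 39.45
tcp_pos: [0.4712, -0.1331, 0.019]
ee_rot: [[-0.951, -0.309, 0.001], [-0.309, 0.951, -0.0], [-0.0, -0.0, -1.0]]
wrist_force: [-1.6, 1.0, 4.3]
gripper_width: 0.577
gripper_force: 30.0
```

Call:
play_rows(
  commands="0 0 0.3 0 0 0;0 0 1 0 0 0;0 0 1 0 0 0;0 0 1 0 0 0;0 0 1 0 0 0;0 0 1 0 0 0;0 0 1 0 0 0;0 0 1 0 0 0;0 0 0 0 0 0",
)

```text
time_s: 40.35
tcp_pos: [0.4733, -0.1334, 0.2424]
ee_rot: [[-0.951, -0.309, 0.01], [-0.309, 0.951, -0.001], [-0.009, -0.004, -1.0]]
wrist_force: [1.4, -0.0, 0.5]
gripper_width: 0.586
gripper_force: 30.0
```

Call:
play_rows(
  commands="0.4 1 0 0 0 0;0.4 1 0 0 0 0;0.4 1 0 0 0 0;0.4 1 0 0 0 0;0.4 1 0 0 0 0;0.4 1 0 0 0 0;0.4 1 0 0 0 0;0.4 1 0 0 0 0;0.4 1 0 0 0 0;0.4 1 0 0 0 0;0.35 0.55 0 0 0 0;0 0 0 0 0 0;0 0 0 0 0 0",
)

```text
time_s: 41.65
tcp_pos: [0.6009, 0.1833, 0.2365]
ee_rot: [[-0.951, -0.309, -0.002], [-0.309, 0.951, -0.001], [0.002, -0.0, -1.0]]
wrist_force: [-0.3, -0.6, -0.6]
gripper_width: 0.582
gripper_force: 30.0
```

Call:
play_rows(
  commands="0.03 0 -0.8 0 0 0;0 0 -0.7 0 0 0;0 0 -0.5 0 0 0;0 0 -0.2 0 0 0;0 0 -0.2 0 0 0;0 0 -0.2 0 0 0;0 0 -0.2 0 0 0;0 0 -0.2 0 0 0;0 0 0 0 0 0",
)

```text
time_s: 42.55
tcp_pos: [0.6019, 0.1832, 0.1466]
ee_rot: [[-0.951, -0.309, -0.002], [-0.309, 0.951, -0.001], [0.002, -0.0, -1.0]]
wrist_force: [0.2, -0.4, -0.7]
gripper_width: 0.582
gripper_force: 30.0
```

Call:
play_rows(
  commands="0 0 -0.05 0 0 0;0 0 -0.05 0 0 0;0 0 -0.05 0 0 0;0 0 -0.05 0 0 0;0 0 0 0 0 0",
)

```text
time_s: 43.05
tcp_pos: [0.6023, 0.1834, 0.1413]
ee_rot: [[-0.951, -0.309, -0.0], [-0.309, 0.951, -0.0], [0.0, -0.0, -1.0]]
wrist_force: [-0.8, 0.1, 0.2]
gripper_width: 0.582
gripper_force: 30.0
```

Call:
play_rows(
  commands="0 0 -0.05 0 0 0;0 0 -0.05 0 0 0;0 0 0 0 0 0",
)

```text
time_s: 43.35
tcp_pos: [0.6029, 0.1836, 0.1401]
ee_rot: [[-0.951, -0.309, 0.002], [-0.309, 0.951, 0.0], [-0.002, -0.0, -1.0]]
wrist_force: [-1.9, -0.1, 3.5]
gripper_width: 0.583
gripper_force: 30.0
```

Seated. Release, rise and back off for a final look.

Call:
play_rows(
  commands="0 0 0 0 0 0;0 0 0 0 0 0;0 0 0 0 0 0;0 0 0.5 0 0 0;0 0 1 0 0 0;0 0 1 0 0 0;0 0 1 0 0 0;0 0 1 0 0 0;-0.2 -1 0 0 0 0;-0.2 -1 0 0 0 0;-0.2 -1 0 0 0 0;-0.2 -1 0 0 0 0;-0.2 -1 0 0 0 0;-0.2 -1 0 0 0 0;-0.2 -1 0 0 0 0;-0.2 -1 0 0 0 0;0 0 0 0 0 0;0 0 0 0 0 0",
  grip=80,
)

```text
time_s: 45.15
tcp_pos: [0.5543, -0.057, 0.2734]
ee_rot: [[-0.952, -0.307, -0.0], [-0.307, 0.952, 0.0], [-0.0, 0.0, -1.0]]
wrist_force: [-0.2, 0.2, -0.1]
gripper_width: 0.919
gripper_force: 0.0
```

Run:
```python
from h import *
p,d=cams.capture('scene');W=cloud('scene',d)
print('g',find(W,(.602,.183),.169,.026),'y',find(W,(.4236,.3176),.202,.034))
cv2.imwrite('pics/s9.png',p)
p,d=cams.capture('top');W=cloud('top',d)
print('g',find(W,(.602,.183),.169,.026),'y',find(W,(.4236,.3176),.202,.034))
```

```text
g (223, np.float64(168.1), array([604.4, 181.9]), 25.5) y (296, np.float64(201.2), array([425.6, 314.5]), 34.4)
g (4, np.float64(167.7), array([624.1, 189. ]), 4.2) y (470, np.float64(203.1), array([422.2, 318.2]), 33.8)
```

View pics/s9.png

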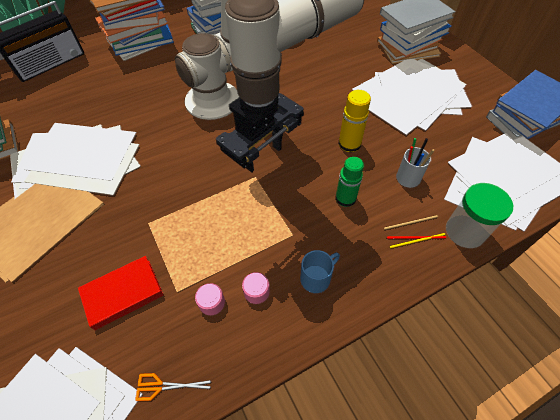

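Both flasks stand closed and upright, yellow at (355,120) and green at (349,182), with their tops at about 202 and 169 mm. The mug, book and pen pot have not moved.

```bash
python3 -c "
from station import r
print(r.finish_job())"
```

```text
the job is handed in; nothing more can be done
None
```

I closed both flasks (yellow: stopper, white cup, yellow cup; green: stopper, cup) and handed the job in at about 45 s; the last measurements showed every part at its seated height, but the hand-in gave no verdict.

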